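Reset the sampler's tripped drive cut-out and jog its carousel

ROBOT

A 6-joint arm with a two-finger parallel gripper is mounted at the origin on the work surface. World frame = base frame: x ahead of the robot, y to its left, z up, the work surface at z = 0. Lengths are in m, angles in rad, forces in N, time in s.
With the tool pointing down it reaches from about 0.35 to 0.85 m from the base axis. Payload 8.1 kg.
Tool frame: the origin (TCP) lies on the centre line of the jaws, within the pads' length; the fingertips stand robot.tips_ahead ahead of it and the grasp point (between the pads) lies 8 mm behind it (robot.tips_ahead is the distance from the TCP to the fingertips, in m); z points along the fingers, y is the direction in which the jaws open and shut (so a half turn about z gives the same grasp; the last joint's range is limited). The gripper opens to 93 mm and grips with 3 to 60 N. Pads are 15 mm wide; open, the fingers measure 128 mm over their backs; the gripper's body (75 mm by 188 mm) begins 65 mm behind the grasp point.
Start: joints at [-1.358, 0.13, 1.488, -0, 1.523, -0.085], TCP at [0.176, -0.574, 0.23] pointing down, gripper open.
Joint ranges: [-2.96, 2.96], [-0.89, 2.26], [0.02, 2.5], [-1.34, 4.48], [0, 2.73], [-2.66, 2.66]. Speed limits (rad/s): [2.39, 2.39, 2.79, 3.14, 3.14, 3.14].

INTERFACE

Orientations are given as a rotation vector (axis times angle).
In Python, from plant import monitor, eyes, job, robot gives the robot as it stands.
- The arm moves only by the tool servo_tool, never from a script. Its argument "plan" is a list that holds one entry, the list of rows, each a list of 7 numbers: the closure, from -1 (fully open) to 1 (shut), so that 0 is half open, then the shift along the world's x, y, z in mm, then the turn, a rotation vector about the world's x, y, z in rad. In form: [[[hand, dx, dy, dz, ax, ay, az], ...]]. A call has 1 to 12 rows; each row shifts and turns the commanded pose from where the row before left it; what a row does not reach is not made up. A row lasts 1/10 s, in which the tool goes at most 50 mm and 8.59 degrees, less where a joint would pass 70% of its speed; a pose out of reach is approached as far as the arm can. A call with a gripper value outside its range is refused whole. The fingers move at their own pace and stop on an object; "force" is the grip in N (left out, the last holds). Time passes only in rows, so rows that do not move let the fingers close. It gives the time, the measured TCP pose, the force and the opening at its end, in the units of the state.
- monitor.read_state(): the state, without advancing time (a new reading comes with each control period).
- eyes.read_camera(name): name is "scene" or "top"; returns the picture (420x560x3 uint8, red, green, blue); there is no depth.
- eyes.camera_info(name): a dict with "mtx" (3x3 intrinsics, pixels), "R" (3x3) and "t" (3): a world point X has camera coordinates R X + t. Camera axes: x right, y down, z forward; pixel columns grow to the right and rows downward; lengths in m; the calibration is good to about 2 mm. A picture is of the moment at which its call begins. camera_info takes no time and is no camera call.
- job.close_job(): hands the job in, once; it reports no verdict.
The state is a dict: "t": time; "q": joint angles; "dq": joint speeds; "joint_torque": joint torques, N m; "tool_pos": TCP position; "orientation": TCP orientation; "force": force on the tool from outside, world axes, zero at the start; "wrist_torque": the same for the moment, N m; "opening": finger opening in m.
Only numpy, scipy, OpenCV 4.12 (cv2) and the standard library are available. Lean on these libraries where they do the work, as an engineer would, in place of code of your own. Each camera call takes 0.05 s, during which the arm holds its last target. There are 200 camera calls.

TASK

The vial sampler's drive cut-out has tripped: its orange-topped lever stands part way. Push that lever fully off, to its red end, then throw it fully on, to its green end and leave it there; next tilt the black-knobbed spring-centred jog lever on the blue box well over towards the yellow mark (never towards the grey one), hold it there for at least a second and let it spring back upright. Do not disturb the vials or the other loose things around.

Things in the scene. Friction and masses are not known exactly. Their poses are not given: they have to be found in the camera images.
- cutout_pivot (a point): hinge of the cut-out lever, at the centre of the top face (70 mm above the bench) of the fixed grey box, 104 x 74 mm (local x by y), white on top; its mounting foot is 130 x 30 x 4 mm on the bench. Local z is up; local +x points to the green bar (ON end), -x to the red bar (OFF end); the bars lie 41 mm from the hinge, flush with the top.
- cutout_lever (a joint): cut-out lever angle in rad: 0 upright, +0.6 fully on (leaning to local +x, green), -0.6 fully off (leaning to local -x, red); the stops are at +-0.6. It starts part way (-0.15 to 0.25) and stays where it is left (friction about 0.12 N m, i.e. 3 to 6 N to push). The lever is a straight black bar 10 mm thick (along x) and 18 mm wide with an orange tip 12 mm thick and 24 mm wide; its end is 52 mm from the hinge.
- jog_pivot (a point): hinge of the jog lever, at the centre of the top face (60 mm above the bench) of the fixed blue box, 92 x 100 mm (local x by y), white on top; its mounting foot is 122 x 30 x 4 mm on the bench. Local z is up; the lever tilts along local y only.
- jog_lever (a joint): jog lever angle in rad: 0 upright, positive leaning to local +y of jog_pivot, negative to -y; stops at +-0.5, spring-centred (0.25 N m/rad, about 2 to 5 N at full tilt), returns upright when let go. A steel rod 10 mm in diameter with a black rubber cone at its foot (26 mm diameter, 14 mm high) and a black ball 24 mm in diameter, centred 58 mm from the hinge.
- yellow_mark (a point): top centre of the yellow disc, 22 mm diameter and 3 mm thick, lying on the jog box 35 mm from the lever, on one of the two sides (+y or -y) to which it tilts. A like grey disc lies on the other side.
- vial0_mid (a point): first of three capped glass vials standing in the grey rack: 22 mm diameter, 74 mm tall (their caps reach about 80 mm above the bench); point half-way up. Leave alone.
- vial1_mid (a point): second vial in the grey rack, same size; point half-way up. Leave alone.
- vial2_mid (a point): third vial in the grey rack, same size; point half-way up. Leave alone.
- vial3_mid (a point): loose capped vial standing on the bench between the two boxes, 22 mm diameter, 74 mm tall; point half-way up. Leave alone.
- bottle_mid (a point): amber bottle, 60 mm diameter, 130 mm tall; point half-way up. Leave alone.
- beaker_mid (a point): glass cup, 64 mm diameter, 85 mm tall; point half-way up. Leave alone.
- tray_mid (a point): empty blue cap tray 100 x 70 x 28 mm; point half-way up. Leave alone.
- driver_grip (a point): red-handled screwdriver, 190 mm, lying on the bench; point in its handle. Leave alone.
There are look-alikes about, which are no part of the job. What is shaped like the part that bears jog_pivot but pink is not meant.

How it is judged:
On the way, in this order (a step that is already met when the one before it is completed fails the run):
1. the cut-out lever is pushed fully off (past -0.53 of its -0.6 rad) (value of joint cutout_lever below -0.53 rad), for 0.1 s.
2. then it is thrown fully on (past +0.53 of its 0.6 rad) (value of joint cutout_lever above 0.53 rad), for 0.1 s.
3. with the cut-out on, the jog lever is held over 0.3 rad towards the yellow mark for 0.9 s (value of joint cutout_lever above 0.5 rad and ((y of yellow_mark in the frame of jog_pivot above 0 m and value of joint jog_lever above 0.3 rad) or (y of yellow_mark in the frame of jog_pivot below 0 m and value of joint jog_lever below -0.3 rad))), for 0.9 s.
At the end, for the whole second after the job is handed in: The cut-out lever stands on (above 0.5 rad), the jog lever is let go and at rest upright (within 0.06 rad); vials, bottle, cup, tray and screwdriver are within 25 mm of where they began (value of joint cutout_lever above 0.5 rad and value of joint jog_lever between -0.06 and 0.06 rad and velocity of joint jog_lever between -0.1 and 0.1 rad/s); the robot touches nothing.
It fails at once if the jog lever is tilted more than 0.25 rad towards the grey mark ((y of yellow_mark in the frame of jog_pivot above 0 m and value of joint jog_lever below -0.25 rad) or (y of yellow_mark in the frame of jog_pivot below 0 m and value of joint jog_lever above 0.25 rad)).
It fails at once if a vial, the bottle, cup, tray or screwdriver is moved more than 25 mm or knocked over (distance of any of vial0_mid, vial1_mid, vial2_mid, vial3_mid, bottle_mid, beaker_mid, tray_mid, driver_grip from where it was at the start of the episode above 0.025 m).
It also fails if it takes over 58 s, if anything falls off the work surface, if the arm or the gripper's body presses on something with over 40 N, if the wrist force passes 120 N, or if a joint passes its speed limit or range.

## Working session

There is one attempt and no reset: what is moved stays moved. The work goes in short steps, Python scripts to look and compute and a tool call to move; the robot and the scene stay as the last step left them, time stands still between calls to the robot, and variables do not carry over. Pictures are saved under pics/ and viewed, about 8 in all and at most 12, crops included, and the job is handed in when it is done.

Besides the shell and the picture viewer there is one more tool, called after "Request:" by a JSON object that holds its "method" and its "body". servo_tool: Moves the arm, as the interface text tells. Its arguments: {"type":"object","properties":{"plan":{"type":"array"},"force":{"type":"number"}},"required":["plan"]}

```bash
mkdir -p pics
python3 - <<'E'
from plant import monitor, eyes, job, robot
import cv2,numpy as np
for n in("scene","top"):
    im=eyes.read_camera(n); np.save(f"pics/{n}0.npy",im)
    cv2.imwrite(f"pics/{n}0.png",cv2.resize(im[:,:,::-1],(800,600),interpolation=cv2.INTER_CUBIC))
    print(n,eyes.camera_info(n))
print(monitor.read_state(),robot.tips_ahead)
E
```

```text
scene {'mtx': array([[477.97833311,   0.        , 286.06819354],
       [  0.        , 477.97833311, 209.23494905],
       [  0.        ,   0.        ,   1.        ]]), 'R': array([[-0.87877345,  0.47680048,  0.02045797],
       [ 0.25343895,  0.50256883, -0.82655506],
       [-0.40438339, -0.72116979, -0.56248396]]), 't': array([ 0.48851995, -0.08750371,  1.30120381])}
top {'mtx': array([[382.07087442,   0.        , 281.3294768 ],
       [  0.        , 382.07087442, 206.98873822],
       [  0.        ,   0.        ,   1.        ]]), 'R': array([[-0.00483887, -0.99993576,  0.0102496 ],
       [-0.99184474,  0.0034938 , -0.12740408],
       [ 0.12736008, -0.01078251, -0.99179794]]), 't': array([-0.00803225,  0.53686486,  1.06324498])}
{'t': 0.1, 'q': array([-1.35839624e+00,  1.31052877e-01,  1.48913689e+00, -1.26112904e-06,
        1.52299427e+00, -8.53865476e-02]), 'dq': array([ 0.00075467, -0.00388766, -0.00198639,  0.0024748 ,  0.00228287,
       -0.00055132]), 'joint_torque': array([ 1.97858470e-03, -5.61340535e+01, -4.93097591e+01,  7.70279928e-02,
        2.92376534e-02, -7.04316903e-05]), 'tool_pos': array([ 0.17597091, -0.57311714,  0.22873029]), 'orientation': array([-3.10526306e+00, -4.65800261e-01,  1.60537965e-04]), 'force': array([-1.04295731,  0.25532379, -0.54274936]), 'wrist_torque': array([ 0.01345747, -0.01335676, -0.00381746]), 'opening': 0.09311447537441375} 0.011
```

View pics/scene0.png

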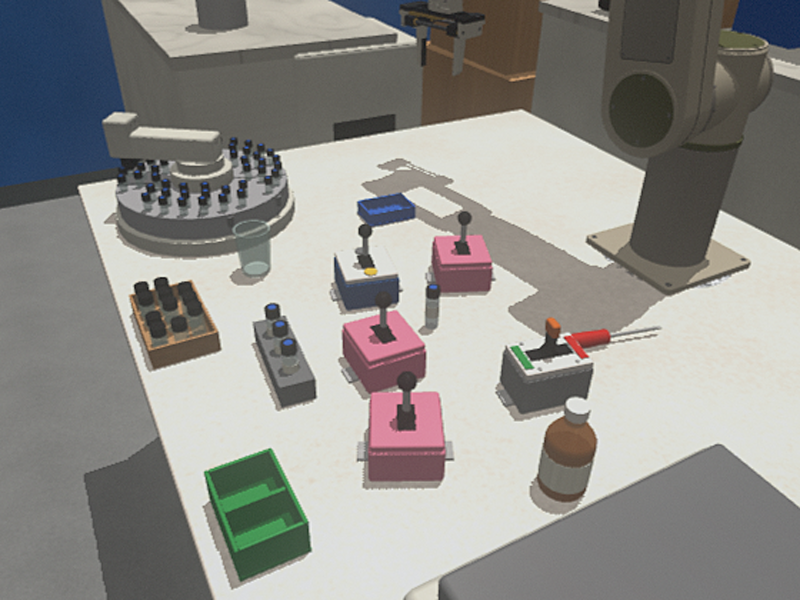

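View pics/top0.png

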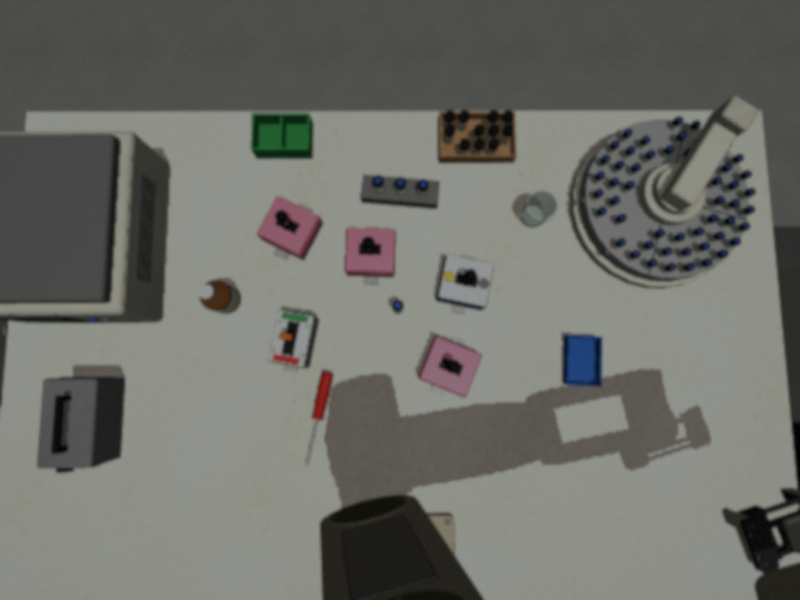

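The scene picture shows three pink look-alike jog boxes at (462,260), (384,345) and (406,430). The only blue, white-topped jog box is at (366,270) in the scene view and (466,280) in the top view, so that is the one meant. The cut-out box is at scene (546,370) and top (292,338). I'll enlarge both to confirm.

Run:
```python
import cv2,numpy as np
s=np.load("pics/scene0.npy")[:,:,::-1];t=np.load("pics/top0.npy")[:,:,::-1]
# original px = 0.7*view px
def c(im,x,y,w=57,h=43): return cv2.resize(im[y:y+h,x:x+w],None,fx=7,fy=7,interpolation=cv2.INTER_CUBIC)
A=np.vstack([np.hstack([c(t,177,213),c(t,297,174)]),np.hstack([cv2.resize(s[215:290,340:440],(399,301)),cv2.resize(s[150:225,220:320],(399,301))])])
cv2.imwrite("pics/crop1.png",A[:600,:798])
```

```text
(no output)
```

View pics/crop1.png

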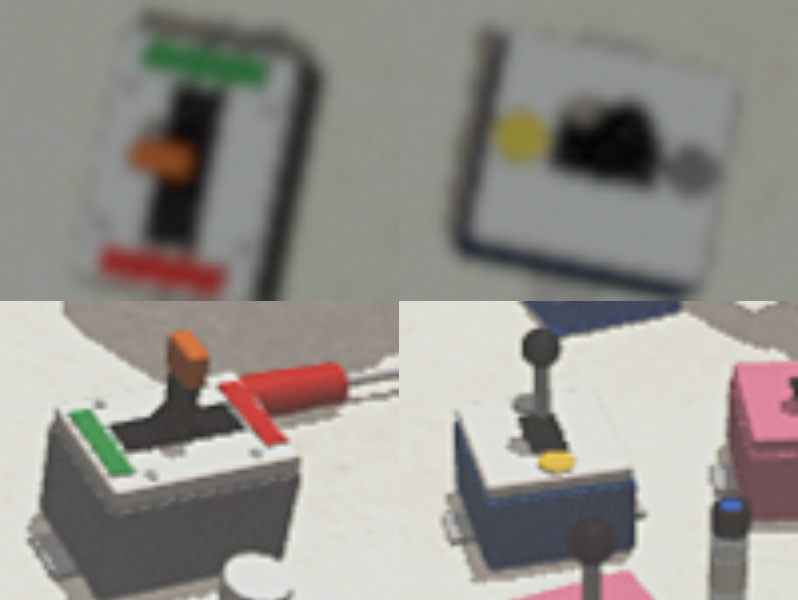

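The crop confirms both parts. The cut-out has its green bar at the top, its red bar at the bottom and the orange tip between them. The blue jog box has yellow on the left in the top view and grey on the right. Next I'll turn these into positions.

```bash
cat > h.py <<'E'
import numpy as np
from plant import monitor, eyes, job, robot
def onplane(n,u,v,z):
    c=eyes.camera_info(n);R,t=c["R"],c["t"]
    d=R.T@np.linalg.solve(c["mtx"],[u,v,1]);o=-R.T@t
    return o+d*(z-o[2])/d[2]
def proj(n,X):
    c=eyes.camera_info(n);p=c["mtx"]@(c["R"]@np.array(X)+c["t"]);return p[:2]/p[2]
E
python3 - <<'E'
from h import *
np.set_printoptions(precision=4,suppress=True)
P={}
for k,n,u,v,z in [("green","top",206,221.6,.07),("red","top",199.9,251.3,.07),("yel","top",314,193,.063),("grey","top",338.4,197.9,.063),
 ("green","scene",365.1,250.1,.07),("red","scene",403.4,242.7,.07),("yel","scene",259.4,189.8,.063),("grey","scene",251.5,175.7,.063),
 ("tip","top",200.2,234.7,.12),("tip","scene",386.8,229.5,.115),("ball","scene",255.5,161.5,.118),
 ("vial3","top",278,213.5,.08),("bottle","top",146,204,.13),("pinkA","top",260,175,.06),("pinkB","top",315,256,.06),("pinkB ball","top",316,255,.118),
 ("pinkA ball","top",259,172,.118),("driver h0","top",228,261,.02),("driver h1","top",223,292,.02)]:
    P[n,k]=onplane(n,u,v,z);print(n,k,P[n,k])
for a,b in(("green","red"),("yel","grey")):
  for n in("top","scene"):
    d=P[n,a]-P[n,b];print(n,a,(P[n,a]+P[n,b])/2,np.linalg.norm(d),np.degrees(np.arctan2(d[1],d[0])))
E
```

```text
top green [0.4923 0.1982 0.07  ]
top red [0.411  0.2132 0.07  ]
top yel [ 0.5725 -0.1021  0.063 ]
top grey [ 0.5583 -0.1705  0.063 ]
scene green [0.4917 0.1978 0.07  ]
scene red [0.4103 0.2136 0.07  ]
scene yel [ 0.573  -0.1008  0.063 ]
scene grey [ 0.5619 -0.1675  0.063 ]
top tip [0.4535 0.2033 0.12  ]
scene tip [0.456  0.2093 0.115 ]
scene ball [ 0.5651 -0.1363  0.118 ]
top vial3 [ 0.513  -0.0006  0.08  ]
top bottle [0.5337 0.3444 0.13  ]
top pinkA [0.6252 0.05   0.06  ]
top pinkB [ 0.3967 -0.1023  0.06  ]
top pinkB ball [ 0.3993 -0.0993  0.118 ]
top pinkA ball [0.6209 0.0501 0.118 ]
top driver h0 [0.3838 0.1426 0.02  ]
top driver h1 [0.2971 0.1556 0.02  ]
top green [0.4517 0.2057 0.07  ] 0.08272134921333713 -10.437391324386633
scene green [0.451  0.2057 0.07  ] 0.08292385239385736 -10.92537327013834
top yel [ 0.5654 -0.1363  0.063 ] 0.06986524433013365 78.30339048660389
scene yel [ 0.5674 -0.1341  0.063 ] 0.06763670511576936 80.58843854534126
```

Cut-out hinge is at about (0.451, 0.206), with ON at -10.7°. Jog hinge is at about (0.566, -0.1355), with yellow at +79°. The plan is to straddle the cut-out lever with half-open jaws aligned with its travel.

Request:
{"method": "servo_tool", "body": {"plan": [[[0,24.4,37.3,0,0,0,0.09],[0,24.4,37.3,0,0,0,0.09],[0,24.4,37.3,0,0,0,0.09],[0,24.4,37.3,0,0,0,0.09],[0,24.4,37.3,0,0,0,0.09],[0,24.4,37.3,0,0,0,0.09],[0,24.4,37.3,0,0,0,0.09],[0,24.4,37.3,0,0,0,0.09],[0,24.4,37.3,0,0,0,0.09],[0,24.4,37.3,0,0,0,0.09],[0,3,40,0,0,0,0.09],[0,3,40,0,0,0,0.096]]], "force": 20}}

```text
t: 1.3
tool_pos: [0.4261, -0.1187, 0.2291]
orientation: [-2.414, -2.009, 0.001]
force: [0.7, 0.2, -0.0]
opening: 0.0468
```

Request:
{"method": "servo_tool", "body": {"plan": [[[0,3,40,0,0,0,0],[0,3,40,0,0,0,0],[0,3,40,0,0,0,0],[0,3,40,0,0,0,0],[0,3,40,0,0,0,0],[0,3,40,0,0,0,0],[0,3,40,0,0,0,0],[0,4,40,0,0,0,0],[0,0,0,0,0,0,0],[0,0,0,0,0,0,0]]]}}

```text
t: 2.3
tool_pos: [0.4506, 0.1999, 0.229]
orientation: [-2.417, -2.007, 0.002]
force: [-0.3, -0.8, -0.6]
opening: 0.0461
```

Request:
{"method": "servo_tool", "body": {"plan": [[[0,1,6,-30,0,0,0],[0,0,0,-30,0,0,0],[0,0,0,-20,0,0,0],[0,0,0,-13,0,0,0],[0,0,0,0,0,0,0],[0,0,0,0,0,0,0]]]}}

```text
t: 2.9
tool_pos: [0.4525, 0.2049, 0.1374]
orientation: [2.42, 2.003, 0.001]
force: [0.1, 0.3, -0.8]
opening: 0.0465
```

Run:
```python
from h import *
import cv2
s=eyes.read_camera("scene")[:,:,::-1]; t=eyes.read_camera("top")[:,:,::-1]
cv2.imwrite("pics/a.png",np.hstack([cv2.resize(s[170:300,330:460],(400,400)),cv2.resize(t[190:270,160:240],(400,400))]))
print(monitor.read_state()["tool_pos"])
```

```text
[0.45315182 0.20541038 0.13825506]
```

View pics/a.png

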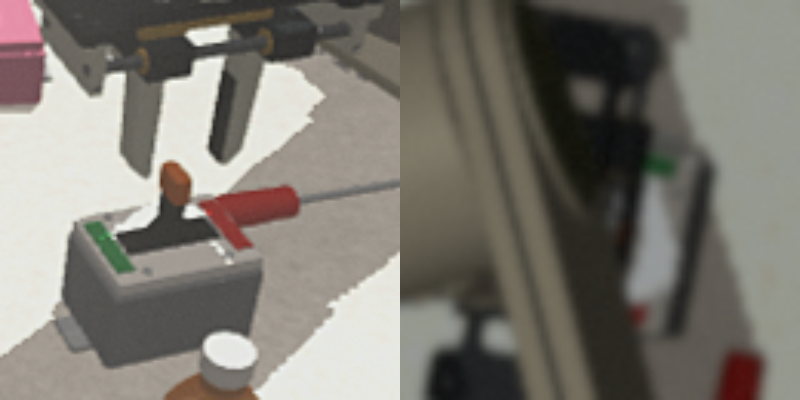

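In the scene crop (left), the fingers straddle the orange tip at crop (175,182), one on the green side and one on the red. They line up with the lever's travel. Next I'll go down and push towards red.

Request:
{"method": "servo_tool", "body": {"plan": [[[0,-1,0,-14,0,0,0],[0,0,0,-13,0,0,0],[0,0,0,0,0,0,0],[0,-10,1.9,0,0,0,0],[0,-10,1.9,0,0,0,0],[0,-10,1.9,0,0,0,0],[0,-6,1.1,0,0,0,0],[0,-2,0.4,0,0,0,0],[0,0,0,0,0,0,0],[0,0,0,0,0,0,0],[0,0,0,0,0,0,0]]]}}

```text
t: 4.1
tool_pos: [0.4154, 0.2123, 0.1103]
orientation: [2.416, 2.001, 0.008]
force: [16.9, -3.9, -11.5]
opening: 0.0469
```

Run:
```python
from h import *
s=monitor.read_state();print(s["tool_pos"],s["force"],s["opening"])
```

```text
[0.4154364  0.21226228 0.11034691] [ 16.88469981  -3.88986539 -11.4806491 ] 0.046894196405625074
```

17 N along the travel, with a vertical/horizontal ratio of 0.67 ≈ tan 0.6, means the lever is at its OFF stop. Now throw it to ON.

Request:
{"method": "servo_tool", "body": {"plan": [[[0,10,-1.9,0,0,0,0],[0,10,-1.9,0,0,0,0],[0,10,-1.9,0,0,0,0],[0,10,-1.9,0,0,0,0],[0,10,-1.9,0,0,0,0],[0,10,-1.9,0,0,0,0],[0,10,-1.9,0,0,0,0],[0,5,-1,0,0,0,0],[0,1,0,0,0,0,0],[0,0,0,0,0,0,0],[0,0,0,0,0,0,0],[0,0,0,0,0,0,0]]]}}

```text
t: 5.3
tool_pos: [0.4886, 0.1982, 0.1092]
orientation: [-2.419, -2.004, 0.002]
force: [-4.1, -0.5, -2.1]
opening: 0.0469
```

Only 4 N, which could be friction alone, so I'll push a little further.

Request:
{"method": "servo_tool", "body": {"plan": [[[0,2,-0.4,0,0,0,0],[0,1.5,-0.3,0,0,0,0],[0,0,0,0,0,0,0],[0,0,0,0,0,0,0]]]}}

```text
t: 5.7
tool_pos: [0.4894, 0.1981, 0.1087]
orientation: [-2.415, -2.002, 0.008]
force: [-15.8, 2.6, 6.0]
opening: 0.047
```

It moved 0.8 mm for a 3.5 mm command at 16 N, so the lever is at the ON stop. Back off a little, lift, then shut the jaws while travelling towards the jog lever's grey side.

Request:
{"method": "servo_tool", "body": {"plan": [[[0,-5,0.9,0,0,0,0],[0,-3,0.5,5,0,0,0],[0,0,0,25,0,0,0],[0,0,0,45,0,0,0],[0,0,0,45,0,0,0],[0,0,-40,0,0,0,0],[1,0,-45,0,0,0,0],[1,0,-45,0,0,0,0],[1,10,-45,0,0,0,0],[1,10,-45,0,0,0,0],[1,15,-45,0,0,0,0],[1,15,-45,0,0,0,0]]]}}

```text
t: 6.9
tool_pos: [0.5357, -0.1135, 0.2313]
orientation: [2.417, 2.002, 0.003]
force: [1.0, -0.3, -0.7]
opening: 0.0032
```

Run:
```python
from h import *
import cv2
s=eyes.read_camera("scene")[:,:,::-1]; 
cv2.imwrite("pics/b.png",np.hstack([cv2.resize(s[170:300,330:460],(400,400)),cv2.resize(s[90:220,210:340],(400,400))]))
st=monitor.read_state();print(st["tool_pos"],st["opening"],st["force"])
```

```text
[ 0.53670105 -0.11995512  0.2307746 ] 0.0014133736525686726 [-4.32617704 -4.73440324 -0.94927945]
```

View pics/b.png

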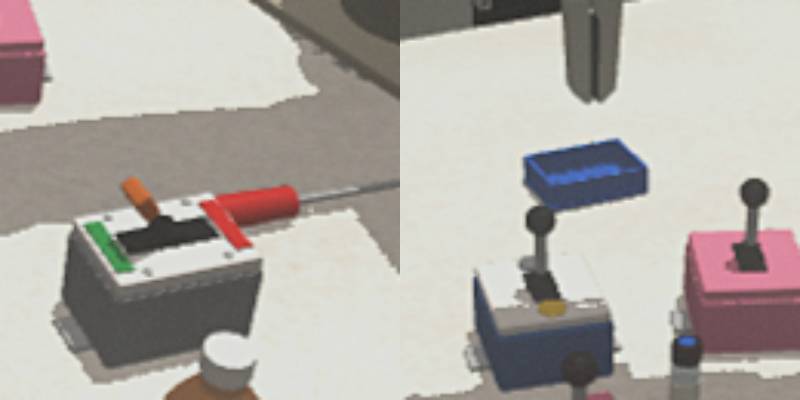

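The cut-out lever leans fully to green (orange at crop (135,192)). The jog lever stands upright at crop (540,225), with the yellow disc towards the camera and the shut fingers well above. Next, down behind the knob on the grey side.

Request:
{"method": "servo_tool", "body": {"plan": [[[1,10.5,-28,0,0,0,0],[1,10.5,-28,0,0,0,0],[1,0,0,0,0,0,0],[1,0,0,-40,0,0,0],[1,0,0,-40,0,0,0],[1,0,0,0,0,0,0],[1,0,0,0,0,0,0]]]}}

```text
t: 7.65
tool_pos: [0.5553, -0.1665, 0.1502]
orientation: [-2.418, -2.004, 0.001]
force: [0.4, 0.4, 0.8]
opening: 0.0008
```

Run:
```python
from h import *
import cv2
s=eyes.read_camera("scene")[:,:,::-1]
cv2.imwrite("pics/c.png",cv2.resize(s[110:220,200:310],(550,550)))
st=monitor.read_state();print(st["tool_pos"],st["opening"],st["force"])
```

```text
[ 0.55653911 -0.16697164  0.15195886] 0.0006661735392080369 [-0.27179724 -0.96064277  0.62829782]
```

View pics/c.png

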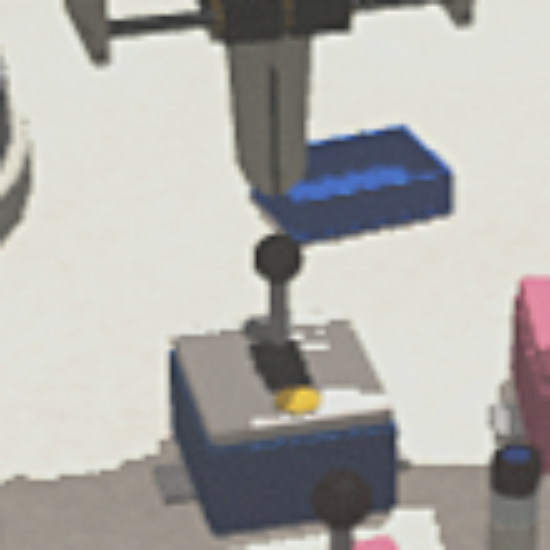

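The fingers hang behind the knob (crop (278,258)) on its grey side. They are 10 mm short of the intended offset, so I'll correct that and finish going down.

Request:
{"method": "servo_tool", "body": {"plan": [[[1,1,-10,0,0,0,0],[1,0,0,0,0,0,0],[1,0,0,-20,0,0,0],[1,0,0,-20,0,0,0],[1,0,0,0,0,0,0],[1,0,0,0,0,0,0]]]}}

```text
t: 8.3
tool_pos: [0.5568, -0.1772, 0.1105]
orientation: [2.419, 2.004, 0.0]
force: [-0.2, 0.4, 0.3]
opening: 0.0008
```

Request:
{"method": "servo_tool", "body": {"plan": [[[1,1.5,7.5,0,0,0,0],[1,1.5,7.5,0,0,0,0],[1,1.5,7.5,0,0,0,0],[1,1.5,7.5,0,0,0,0],[1,1.5,7.5,0,0,0,0],[1,1.1,7.5,0,0,0,0],[1,0,0,0,0,0,0],[1,0,0,0,0,0,0]]]}}

```text
t: 9.1
tool_pos: [0.5652, -0.1318, 0.1098]
orientation: [2.419, 2.005, -0.0]
force: [-1.0, -1.6, 1.5]
opening: 0.0005
```

Run:
```python
from h import *
import cv2
s=eyes.read_camera("scene")[:,:,::-1]
cv2.imwrite("pics/d.png",cv2.resize(s[110:220,200:310],(550,550)))
st=monitor.read_state();print(st["tool_pos"],st["opening"],st["force"])
ey=np.array([.187,.982,0]);c=np.array([.566,-.1355,.06])
for a in(0,.3,.4,.5): print(a,(proj("scene",c+.058*(np.sin(a)*ey+np.cos(a)*np.array([0,0,1])))-[200,110])*5)
```

```text
[ 0.56511496 -0.13204795  0.10976076] 0.0008361602999954821 [ 0.08376335 -1.53027921  2.0870142 ]
0 [276.47088966 258.653685  ]
0.3 [286.06935323 281.03171219]
0.4 [289.19605937 290.48430543]
0.5 [292.2265822 300.7803277]
```

View pics/d.png

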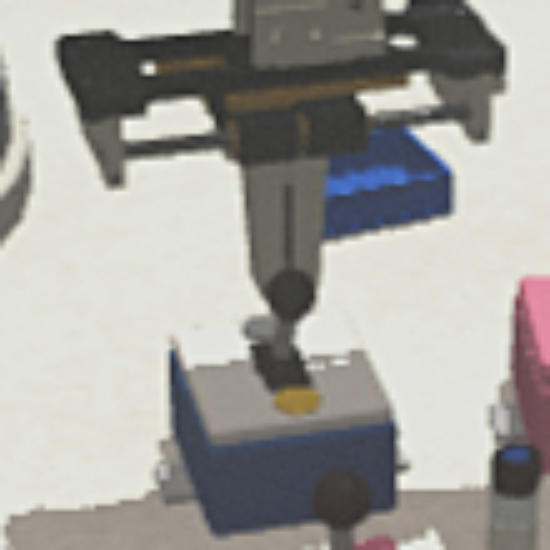

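The knob is at crop (292,295). The model gives 0.40 rad at row 290 and 0.50 rad at row 301, so it is tilted about 0.44 rad towards yellow. Hold it over.

Request:
{"method": "servo_tool", "body": {"plan": [[[1,0,0,0,0,0,0],[1,0,0,0,0,0,0],[1,0,0,0,0,0,0],[1,0,0,0,0,0,0],[1,0,0,0,0,0,0],[1,0,0,0,0,0,0],[1,0,0,0,0,0,0],[1,0,0,0,0,0,0],[1,0,0,0,0,0,0],[1,0,0,0,0,0,0],[1,0,0,0,0,0,0],[1,0,0,0,0,0,0]]]}}

```text
t: 10.35
tool_pos: [0.5652, -0.132, 0.1096]
orientation: [2.419, 2.004, 0.0]
force: [-0.4, -0.8, 1.1]
opening: 0.0
```

Request:
{"method": "servo_tool", "body": {"plan": [[[1,-1,-5,0,0,0,0],[1,-1,-5,0,0,0,0],[1,-1,-5,0,0,0,0],[1,-1.5,-7.5,0,0,0,0],[1,-1.5,-7.5,0,0,0,0],[1,-1.5,-7.5,0,0,0,0],[1,-1,-7.5,0,0,0,0],[1,0,0,20,0,0,0],[1,0,0,40,0,0,0],[1,0,0,40,0,0,0],[1,0,0,0,0,0,0],[1,0,0,0,0,0,0]]]}}

```text
t: 11.55
tool_pos: [0.5575, -0.1777, 0.2111]
orientation: [2.417, 2.002, 0.002]
force: [-0.7, -0.4, -0.7]
opening: 0.0002
```

Run:
```python
from h import *
import cv2
s=eyes.read_camera("scene")[:,:,::-1]
cv2.imwrite("pics/e.png",cv2.resize(s,(800,600)))
st=monitor.read_state();print(st["t"],st["tool_pos"],st["force"])
```

```text
11.6 [ 0.55651785 -0.1772387   0.20926392] [-0.23554447 -0.33084005 -0.05356954]
```

View pics/e.png

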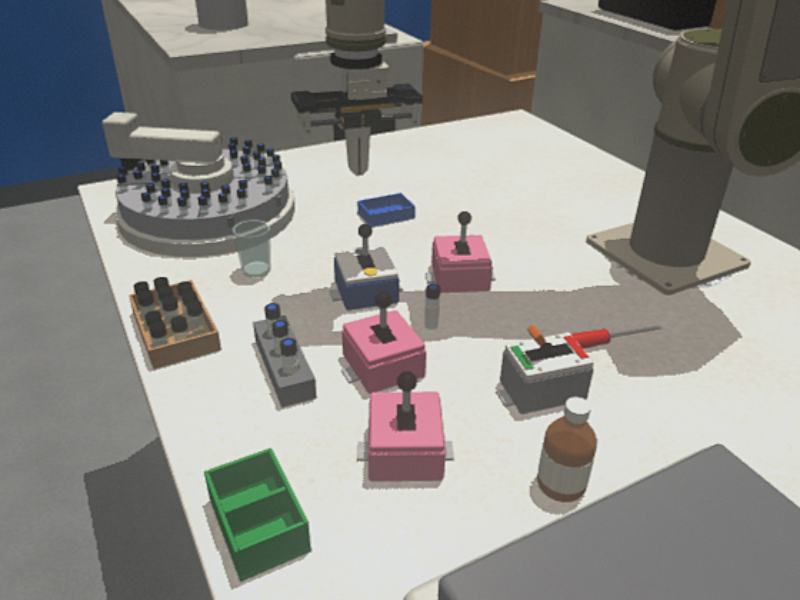

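The cut-out lever is at green (540,337). The jog knob is back upright at (365,231), the same pixel as at the start. The vials, bottle, cup, tray and screwdriver look unmoved, and the tool is clear.

```bash
python3 -c "
from plant import job
print(job.close_job())"
```

```text
the job is handed in; nothing more can be done
None
```

The job is done and handed in at about 11.6 s of the 58 s allowed; the hand-in reports no verdict.

- **Cut-out lever:** I pushed it to its red stop, where the tool read 17 N and the force angle matched a lean of about 0.6 rad. I then threw it to its green stop at 16 N; the first push read only 4 N, so I pushed a little further.
- **Jog lever:** I tilted the one on the blue box to about 0.44 rad towards yellow (estimated from the picture), held it for more than 1.2 s and let it go.
- **Last checks:** In the final picture the cut-out stands on, and the jog knob is upright at the same pixel as at the start. The loose things look unmoved, and the tool hangs clear with the force near zero. I compared the loose things by eye only, and no check failed or disagreed.

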